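# Load a bezel mount into a sprung setting block with tongs

## Robot

A 6-joint arm with a two-finger parallel gripper is mounted at the origin on a cart in front of the work surface, level with it; the furniture and walls round the work are solid. World frame = base frame: x ahead of the robot, y to its left, z up, the work surface at z = 0. Lengths are in m, angles in rad, forces in N, time in s.
With the tool pointing down it reaches from about 0.35 to 0.975 m from the base axis. Payload 7.1 kg.
Tool frame: the origin (TCP) lies at the very end of the fingers, on their centre line; the grasp point (between the pads) lies 19 mm behind it; z points along the fingers, y is the line along which they close (so a half turn about z gives the same grasp; the last joint's range is limited). The gripper opens to 88 mm and grips with 3 to 60 N. Pads are 20 mm wide; open, the fingers measure 115 mm over their backs; the gripper's body (75 mm by 178 mm) begins 61 mm behind the grasp point.
Start: joints at [-1.305, 0.423, 1.63, -0, 1.089, -0.019], TCP at [0.176, -0.6, 0.223] pointing down, gripper open.
Joint ranges: [-3, 3], [-0.9, 2.11], [0.09, 2.58], [-1.31, 4.45], [0.11, 2.69], [-2.54, 2.54]. Speed limits (rad/s): [2.39, 2.39, 3.01, 3.14, 3.14, 3.14].

## Interface

Orientations are given as a unit quaternion [x, y, z, w].
In Python, from station import bot gives the robot as it stands.
- The arm moves only by the shell command python3 -m jog 'ROWS' [FORCE]. ROWS is JSON, a list of rows, each an object with "turn": the turn, a rotation vector about the world's x, y, z in degrees, a list of three; "dp": the shift along the world's x, y, z in mm, a list of three; "gripper": the opening, from 0 (shut) to 1 (fully open). A call has 1 to 8 rows; each row is the pose to reach, as a shift and turn from the pose commanded when the call began; what a row does not reach only later rows make up. A row lasts 1/8 s, in which the tool goes at most 62.5 mm and 10.7 degrees, less where a joint would pass 70% of its speed; a pose out of reach is approached as far as the arm can. A call with a gripper value outside its range is refused whole. The fingers move at their own pace and stop on an object; FORCE is the grip in N (left out, the last holds). Time passes only in rows, so rows that repeat a pose let the fingers close. It gives the time, the measured TCP pose, the force, the opening and the grip force at its end, in the units of the state.
- bot.read_state(): the state, without advancing time (a new reading comes with each control period).
- bot.snapshot(name): name is "scene" or "top" or "wrist"; returns (picture, depth): 384x512x3 uint8, red, green, blue; 384x512 float32, m along the optical axis (not along the pixel's ray), 0 where there is no reading.
- bot.camera_model(name): a dict with "fx", "fy", "cx", "cy" (pixels), "T" (4x4, takes a point from camera to world coordinates). Camera axes: x right, y down, z forward; pixel columns grow to the right and rows downward; lengths in m; the calibration is good to about 2 mm. A picture is of the moment at which its call begins: read the wrist's pose just before it. camera_model takes no time and is no camera call; for the wrist camera it gives the pose at the moment of the call.
- bot.finish_job(): hands the job in; it is judged then, once.
The state is a dict: "t": time; "q": joint angles; "qd": joint speeds; "joint_torque": joint torques, N m; "tool_pos": TCP position; "orientation": TCP orientation; "force": force on the tool from outside, world axes, zero at the start; "moment": the same for the moment, N m; "opening": finger opening in m; "grasp_force": force on a finger pad.
Only numpy, scipy, OpenCV 4.12 (cv2) and the standard library are available. Lean on these libraries where they do the work, as an engineer would, in place of code of your own. Each camera call takes 0.05 s, during which the arm holds its last target. There are 200 camera calls.

## Task

Take the spring tongs out of the beech stand and, with them, pick the degreased bezel mount out of the enamel dish by its upright wall and load it into the setting block for stone setting: push its plate against the sprung jaw until the plate clears the fixed lip, lower it past the lip, let it back under it and press it flat, so that it sits level on the block's floor, fully home against the fixed jaw and held by the sprung one. The wall is thin, so squeeze it lightly; do not force the mount against the block, do not touch it with the gripper's own fingers, and leave the other things where they are. Finally stand the tongs back in their slot.

Things in the scene. Friction and masses are not known exactly. Their poses are not given: they have to be found in the camera images.
- mount_mid (a point): Bezel mount, silvery, lying flat, mouth up, in the dish: round back plate 30 mm across, 3 mm thick, and on it a thin upright round wall 18 mm across, 9 mm tall (12 mm in all), about 40 g. This point: its axis, 6 mm above its underside; z its upward axis; round, so yaw is free. The tong tips may squeeze it with 15 N each at most; 4 to 9 N on the wall holds it well.
- dish: White enamel dish, fixed, 138 mm across; origin at the centre of its underside, flat inner floor 5 mm above that and about 55 mm in radius, rim 28 mm high.
- block: Setting block, fixed: dark steel base 84 x 48 mm, x = -51 to +33 mm, bright jaws. Origin on the bench under the home of the mount's axis; x from the sprung to the fixed jaw, y along the jaws, z up. Flat floor at z = 16 mm. Behind the sprung jaw a bracket 18 mm above the floor, with a brass knob back to x = -62 mm. Floor, lip and jaws together may press on the mount with 20 N at most.
- lip (a point): Middle of the lower front edge of the fixed jaw's lip, axes as the block's: at block x = +10.5 mm, 4.6 mm above the floor. The lip is 3.6 mm thick and 42 mm wide; under it the jaw stands back to x = +15 mm, where the plate's rim bears when home. So the mount gets past the lip to the floor only with its axis at x = -4.5 mm or less, then slides +x.
- home (a point): Where the mount's centre (6 mm up) is when loaded: 22 mm above the bench on the block's z axis; axes as the block's. (Behind the middle of the work area, from x = 0.58 m of the world on, stands a fixed rack of envelopes, 90 mm tall: carry things over it or pass in front.)
- jaw (a joint): How far the sprung jaw is pushed back (m), 0 to a hard stop at 0.008. Its flat upright face, 36 mm wide, 16 mm tall above the floor, is at block x = -13 mm minus this value (0.002 with the mount home). Spring force towards +x: 0.9 N at 0, 2.5 N at 0.002, 6.1 N at 0.0065 (plate just clears the lip), 7.3 N at the stop. Under this load held tongs give way by several mm: go by the force.
- tongs_grip (a point): Spring tongs of copper strip, 86 mm long, standing tips down in the stand: two blades joined by a bow. This point: midway between their ribbed finger plates (22 mm wide, 30 mm tall), 52 mm above the tips' ends, 34 mm below the bow's top; z up the tongs, y from blade to blade: grip the plates along y. Sprung open they measure 34 to 36 mm over the plates, closed on the 18 mm wall 29.5 mm.
- tongs_tip (a point): Midway between the tongs' tips at their lower ends. Tips cupped to fit the 18 mm wall, 8 mm tall, 13 mm along x; sprung open 29 mm apart inside, 38 mm outside. Plates at 32.5 mm (5 N): firmly held, tips off the 18 mm wall by 4 mm a side; at 31 mm by 2 mm. 10 N brings the tips to the wall; each 3 N more on the plates gives 1 N at each tip (34 N: 8 N; over 50 N dents it).
- blade_left: The tongs' blade on their +y side, 10 mm wide; origin where it springs from the bow, 77 mm above the tips.
- blade_right: The tongs' blade on their -y side, 10 mm wide; origin where it springs from the bow, 77 mm above the tips.
- slot (a point): Slot of the beech stand (fixed block 56 x 86 mm, 28 mm high): the middle of the slot's floor, 4 mm above the bench. The slot is 19 mm along its x, 49 mm along its y, 24 mm deep, mouth bevelled; the tongs stand in it with their blades along its y, tips on its floor.
- hook: Small brass hook, 27 mm, lying in the dish, a bystander. Origin at the centre of its underside.
- charcoal: Charcoal lump 36 x 58 x 32 mm, a bystander. Origin at the centre of its underside.
- flux: Small stone flux pot 53 mm across, 32 mm tall, a bystander. Origin at the centre of its underside.
- stones: Clear hinged stone box 44 x 42 x 22 mm, a bystander. Origin at the centre of its underside.
- tin: Round brass tin 62 mm across, 23 mm tall, a bystander. Origin at the centre of its underside.
- loupe: Black folding loupe 29 x 28 x 31 mm, a bystander. Origin at the centre of its underside.
- hammer: Small hammer with a wooden handle, 189 mm long, a bystander. Origin at the centre of its underside.
- torch: Torch handpiece 184 mm long, a bystander. Origin at the centre of its underside.
- brick: Reddish stone shard 34 x 40 x 19 mm, a bystander. Origin at the centre of its underside.
Things that resemble listed ones, but are neither listed nor needed, are in the scene too. What is shaped like the part that bears tongs_grip but green or turquoise is not meant.

How it is judged:
On the way, in this order (a step that is already met when the one before it is completed fails the run):
1. the mount is lifted out of the dish in the squeezed tongs (contact force between each of blade_left, blade_right and mount above 0.5 N and height (world z) of mount_mid above 0.045 m), for 0.2 s.
2. held in the tongs, the mount pushes the sprung jaw back (contact force between each of blade_left, blade_right and mount above 0.5 N and contact force between mount and jaw above 1 N and value of joint jaw above 0.0045 m), for 0.1 s.
3. the mount lies home under the lip, let go by the tongs (x of mount_mid in the frame of block between -0.0015 and 0.0015 m and y of mount_mid in the frame of block between -0.007 and 0.007 m and z of mount_mid in the frame of block between 0.0205 and 0.0232 m and angle between mount_mid's own z axis and vertical below 0.08 rad and contact force between tongs and mount below 0.1 N), for 0.2 s.
At the end, for the whole second after the job is handed in: Mount flat under the lip: centre within 1.5 mm of home along the block's x, 7 mm along y, 1.2 mm in height, level to 4.5 degrees, jaw joint 0.8 to 3.5 mm; tongs in their slot, tips within 6 mm of its floor, grip point within 12 mm of its middle, upright to 20 degrees; both at rest (x of mount_mid in the frame of block between -0.0015 and 0.0015 m and y of mount_mid in the frame of block between -0.007 and 0.007 m and z of mount_mid in the frame of block between 0.0205 and 0.0232 m and angle between mount_mid's own z axis and vertical below 0.08 rad and value of joint jaw between 0.0008 and 0.0035 m and horizontal distance between tongs_grip and slot below 0.012 m and height (world z) of tongs_grip below 0.062 m and angle between tongs_grip's own z axis and vertical below 0.35 rad and linear speed of mount below 0.01 m/s and linear speed of tongs below 0.02 m/s); the robot touches nothing.
It fails at once if the tips of the tongs squeeze the thin-walled mount with more than 15 N each (contact force between each of blade_left, blade_right and mount above 15 N).
It fails at once if the mount is forced against the setting block or its jaw with more than 20 N (contact force between block and mount above 20 N).
It fails at once if the gripper's own fingers touch the degreased mount (contact force between the fingers and mount above 0.3 N).
It fails at once if a bystander is moved by more than 25 mm (distance of any of hook, charcoal, flux, stones, tin, loupe, hammer, torch, brick from where it was at the start of the episode above 0.025 m).
It also fails if it takes over 72 s, if anything falls off the work surface, if the arm or the gripper's body presses on something with over 40 N, if the wrist force passes 120 N, or if a joint passes its speed limit or range.

## Working session

There is one attempt and no reset: what is moved stays moved. The work goes in short steps, Python scripts to look and compute and a shell command to move; the robot and the scene stay as the last step left them, time stands still between calls to the robot, and variables do not carry over. Pictures are saved under pics/ and viewed, at most 10 in all, crops included, and the job is handed in when it is done.

```bash
ls; mkdir -p pics; cat > h.py <<'E'
import numpy as np, cv2
from station import bot
def snap(n,save=None):
    M=bot.camera_model(n); im,d=bot.snapshot(n)
    if save: cv2.imwrite('pics/'+save,im[:,:,::-1])
    v,u=np.mgrid[:384,:512]
    P=np.stack([(u-M['cx'])/M['fx']*d,(v-M['cy'])/M['fy']*d,d],-1)
    W=P@M['T'][:3,:3].T+M['T'][:3,3]; W[d==0]=np.nan
    return im,d,W,M
E
python3 - <<'E'
from h import *
for n in('top','scene'):
    im,d,W,M=snap(n); np.savez(n,im=im,W=W); print(n,M['T'].round(3).tolist(),M['fx'],M['cx'],M['cy'])
    cv2.imwrite(f'pics/{n}.png',cv2.resize(im[:,:,::-1],(800,600),interpolation=cv2.INTER_CUBIC))
E
```

```text
pics
top [[-0.02, -0.983, 0.183, 0.343], [-1.0, 0.019, -0.011, 0.138], [0.007, -0.183, -0.983, 1.038], [0.0, 0.0, 0.0, 1.0]] 386.31867342780197 248.14082925267334 187.76882882135752
scene [[-0.701, -0.339, 0.628, -0.094], [-0.713, 0.307, -0.63, 0.782], [0.02, -0.889, -0.457, 0.54], [0.0, 0.0, 0.0, 1.0]] 376.9159094098426 250.38495507698042 185.06526216981132
```

View pics/top.png

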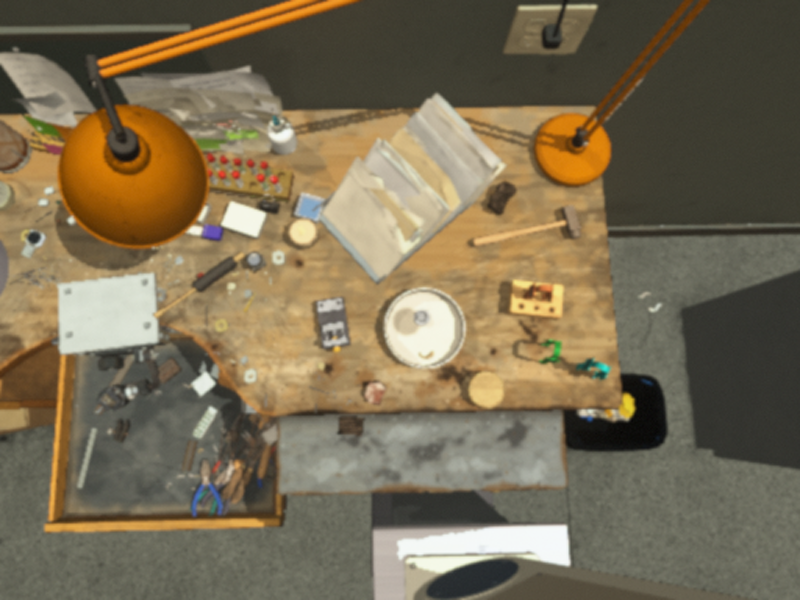

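View pics/scene.png

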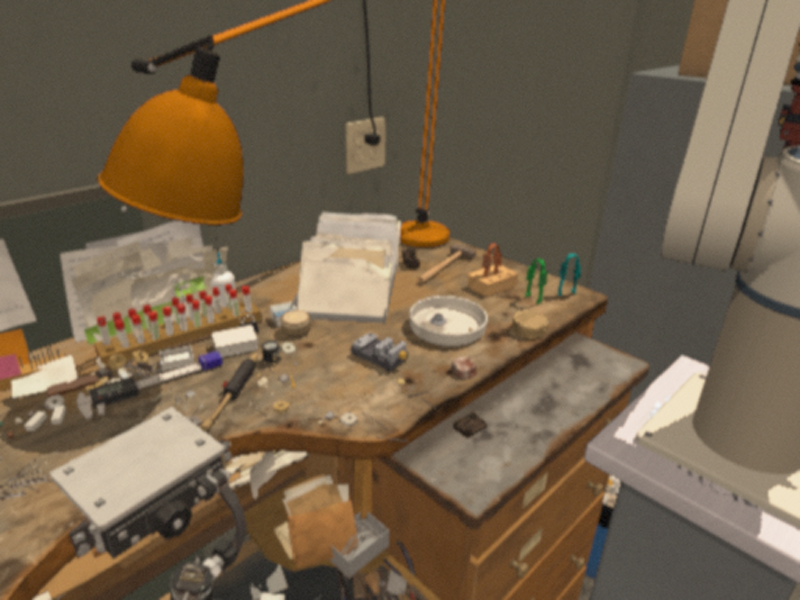

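The top view shows the stand with the copper tongs at about (537,298), the dish at (424,328) with the mount at (421,317), and the block at (332,322) with its knob at (337,349).

```bash
python3 - <<'E'
from h import *
z=np.load('top.npz'); im,W=z['im'],z['W']; s=np.load('scene.npz'); SW=s['W'];sim=s['im']
def box(W,u0,u1,v0,v1,sc=1.5625):
    return (slice(int(v0/sc),int(v1/sc)),slice(int(u0/sc),int(u1/sc)))
def desc(name,b,zl,zh,W=W,im=im,rect=True):
    p=W[b].reshape(-1,3); c=im[b].reshape(-1,3); m=(p[:,2]>zl)&(p[:,2]<zh); q=p[m]
    if len(q)<3: print(name,len(q)); return
    r=cv2.minAreaRect(q[:,:2].astype(np.float32)*1000)
    print(name,len(q),'mean',q.mean(0).round(4),'rect',np.round(r[0],1),np.round(r[1],1),round(r[2],1),'z',np.nanpercentile(q[:,2],[5,50,95]).round(4), c[m].mean(0).round())
desc('bench',box(W,470,505,280,340),-.1,.1)
b=box(W,500,575,270,325)
desc('stand',b,.018,.035); desc('tongs',b,.045,.12)
desc('blk all',box(W,305,365,288,350),.008,.06)
desc('blk hi',box(W,305,365,288,350),.024,.06)
desc('knob',box(W,325,350,340,360),.008,.06)
desc('dish rim',box(W,375,475,280,375),.02,.04)
desc('mount',box(W,405,438,303,332),.011,.03)
b=box(SW,465,520,240,300); desc('S tongs',b,.045,.12,SW,sim); desc('S stand',b,.018,.032,SW,sim)
desc('S mount',box(SW,428,450,308,330),.011,.03,SW,sim)
desc('S blk',box(SW,345,410,325,370),.008,.06,SW,sim)
b=box(W,310,360,290,352); np.set_printoptions(linewidth=250); print((W[b][...,2]*1000).round().astype(int))
E
```

```text
bench 869 mean [ 0.5073 -0.0444 -0.003 ] rect [507.6 -44.8] [ 61.8 104.4] 87.4 z [-0.0062 -0.003   0.0002] [170. 139.  91.]
stand 509 mean [ 0.5161 -0.125   0.026 ] rect [ 519.8 -126.9] [86.7 56.4] 82.3 z [0.0214 0.0262 0.0294] [223. 187. 109.]
tongs 93 mean [ 0.5259 -0.1223  0.0723] rect [ 525.9 -126.6] [33.8 21.1] 83.7 z [0.0477 0.0734 0.0902] [170. 113.  63.]
blk all 574 mean [0.4849 0.221  0.0207] rect [483.6 221.3] [89.9 47.9] 7.9 z [0.0124 0.0182 0.0334] [148. 141. 129.]
blk hi 186 mean [0.4722 0.2193 0.0295] rect [481.5 220.9] [85.5 40.5] 7.3 z [0.0244 0.0301 0.0345] [180. 174. 158.]
knob 93 mean [0.4485 0.2161 0.0267] rect [446.9 215.6] [40.1 20.3] 88.9 z [0.0126 0.0298 0.0346] [172. 160. 136.]
dish rim 258 mean [0.478  0.0671 0.0257] rect [476.   78.2] [161.1 136.7] 79.7 z [0.0219 0.0259 0.0293] [199. 189. 162.]
mount 9 mean [0.4977 0.067  0.0136] rect [495.4  66.3] [16.3 12.3] 20.1 z [0.0114 0.0138 0.0168] [185. 181. 171.]
S tongs 117 mean [ 0.528  -0.1257  0.0642] rect [ 528.  -127.3] [38.8 24. ] 85.9 z [0.046  0.0632 0.0862] [113.  70.  46.]
S stand 259 mean [ 0.5191 -0.121   0.0245] rect [ 577.3 -141.1] [ 93.1 182.9] 75.9 z [0.0189 0.0252 0.0283] [179. 132.  82.]
S mount 18 mean [0.4958 0.0687 0.0135] rect [495.4  68.8] [14.  19.1] 41.7 z [0.0111 0.0137 0.0159] [136. 128. 118.]
S blk 484 mean [0.4804 0.2282 0.0205] rect [484.5 221.6] [93.9 50.8] 8.8 z [0.0102 0.021  0.0319] [111. 102.  93.]
[[-5 -4 -3 ... -2  0 -2]
 [-3 -6 -3 ... -3 -6 -6]
 [-6 -1  0 ... -2 -6 -2]
 ...
 [-2 -2 -4 ... -4 -4 -2]
 [-1 -3 -2 ... -4 -5 -3]
 [-1 -4 -6 ... -6 -5 -5]]<stdin>:21: RuntimeWarning: invalid value encountered in cast
```

```bash
python3 - <<'E'
from h import *
s=bot.read_state(); print(s)
M=bot.camera_model('wrist'); print(M)
from scipy.spatial.transform import Rotation as R
r=R.from_quat(s['orientation']).as_matrix(); print(r.round(3)); print((r.T@(M['T'][:3,3]-s['tool_pos'])).round(4),(r.T@M['T'][:3,:3]).round(3))
E
```

```text
{'t': 0.1, 'q': array([-1.30501879e+00,  4.23754758e-01,  1.63057674e+00,  3.63912822e-05,
        1.08860479e+00, -1.89837346e-02]), 'qd': array([-0.00086985, -0.00315118, -0.0038227 ,  0.00061243, -0.00057037,
       -0.00044282]), 'joint_torque': array([ 6.09368672e-04, -5.45613742e+01, -2.74325037e+01,  6.45380630e-02,
        1.87882315e-02, -4.12063412e-05]), 'tool_pos': array([ 0.17549689, -0.59934977,  0.22199994]), 'orientation': array([ 9.89881965e-01,  1.41891664e-01, -6.66969350e-05, -6.68690630e-04]), 'force': array([-0.28186427, -0.45071212,  0.73704939]), 'moment': array([ 0.05110162, -0.02388627, -0.00141494]), 'grasp_force': 0.0, 'opening': 0.08770555102694769}
{'fx': 265.58597590138777, 'fy': 265.58597590138777, 'cx': 256.84972558087316, 'cy': 192.9729931629599, 'T': array([[ 0.2806778 , -0.91360173, -0.29419695,  0.25973106],
       [-0.95979865, -0.26798276, -0.08349732, -0.57579104],
       [-0.00255642,  0.30580568, -0.95209052,  0.38334503],
       [ 0.        ,  0.        ,  0.        ,  1.        ]])}
[[ 0.96   0.281 -0.   ]
 [ 0.281 -0.96   0.001]
 [ 0.    -0.001 -1.   ]]
[ 0.0875  0.0008 -0.1613] [[-0.    -0.952 -0.306]
 [ 1.     0.    -0.001]
 [ 0.001 -0.306  0.952]]
```

```bash
python3 -m jog '[{"dp":[40,60,20],"turn":[0,0,0],"gripper":0.9},{"dp":[90,120,20],"turn":[0,0,0],"gripper":0.7},{"dp":[140,180,20],"turn":[0,0,0],"gripper":0.6}]' 5
```

```text
t: 0.48
tool_pos: [0.2889, -0.4515, 0.2423]
orientation: [0.99, 0.141, 0.0, 0.0]
force: [0.3, -0.5, 0.3]
opening: 0.0626
grasp_force: 0.0
```

```bash
python3 -m jog '[{"dp":[35,50,0],"turn":[0,0,-8],"gripper":0.6},{"dp":[70,100,0],"turn":[0,0,-16],"gripper":0.6},{"dp":[105,150,0],"turn":[0,0,-23],"gripper":0.6},{"dp":[140,200,0],"turn":[0,0,-23],"gripper":0.6},{"dp":[175,250,0],"turn":[0,0,-23],"gripper":0.6},{"dp":[195,294,0],"turn":[0,0,-23],"gripper":0.6},{"dp":[195,294,0],"turn":[0,0,-23],"gripper":0.6}]' 5
python3 - <<'E'
from h import *
im,d,W,M=snap('wrist'); np.savez('w1',im=im,W=W); cv2.imwrite('pics/w1.png',cv2.resize(im[:,:,::-1],(800,600)))
print(bot.read_state()['tool_pos'])
E
```

```text
t: 1.35
tool_pos: [0.484, -0.1563, 0.242]
orientation: [0.998, -0.056, -0.0, -0.0]
force: [-0.8, -0.5, 0.3]
opening: 0.0527
grasp_force: 0.0
[ 0.48331615 -0.15776655  0.24193747]
```

View pics/w1.png

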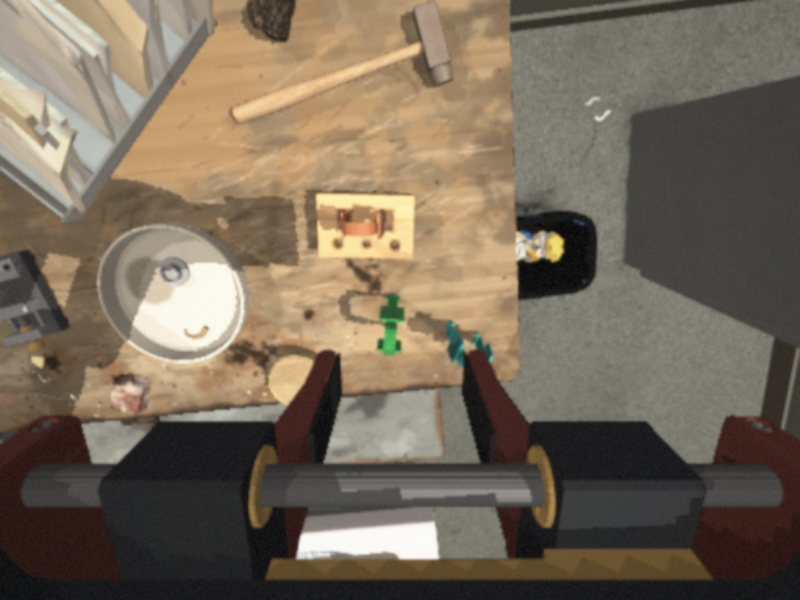

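The wrist view shows the tongs at (362,222) in the stand (365,226), the mount at (173,270), the hook at (197,333), and the block at the left edge.

```bash
cat >> h.py <<'E'
def desc(name,W,u0,u1,v0,v1,zl,zh,sc=1.5625):
    p=W[int(v0/sc):int(v1/sc),int(u0/sc):int(u1/sc)].reshape(-1,3); q=p[(p[:,2]>zl)&(p[:,2]<zh)]
    if len(q)<3: print(name,len(q)); return q
    r=cv2.minAreaRect(q[:,:2].astype(np.float32)*1000)
    print(name,len(q),'mean',q.mean(0).round(4),'rect',np.round(r[0],1),np.round(r[1],1),round(r[2],1),'z',np.percentile(q[:,2],[5,50,95]).round(4))
    return q
def circ(q):
    A=np.c_[2*q[:,:2],np.ones(len(q))]; x=np.linalg.lstsq(A,(q[:,:2]**2).sum(1),rcond=None)[0]
    print('circle',x[:2].round(4),np.sqrt(x[2]+x[:2]@x[:2]).round(4))
E
python3 - <<'E'
from h import *
W=np.load('w1.npz')['W']
desc('bench',W,230,300,205,250,-.1,.1)
for a,b in((.04,.1),(.05,.07),(.07,.085),(.085,.1)): desc('tongs',W,318,415,185,255,a,b)
desc('stand',W,310,420,185,265,.02,.034)
circ(desc('dish rim',W,90,260,215,370,.021,.034))
q=desc('mount',W,155,192,252,288,.0105,.022); circ(q)
print(np.sort(W[int(252/1.5625):int(288/1.5625),int(155/1.5625):int(192/1.5625),2].ravel()).round(3)[::12])
desc('block',W,0,70,245,350,.01,.05)
E
```

```text
bench 1301 mean [ 0.532  -0.0266 -0.0025] rect [531.8 -26. ] [71.  42.7] 83.4 z [-0.0038 -0.0025 -0.0012]
tongs 331 mean [ 0.5324 -0.1304  0.0767] rect [ 532.3 -128. ] [34.  21.5] 83.6 z [0.0449 0.0837 0.09  ]
tongs 68 mean [ 0.5332 -0.1361  0.0633] rect [ 532.6 -127.8] [32.7 21.1] 83.2 z [0.0538 0.0656 0.0699]
tongs 81 mean [ 0.5321 -0.1293  0.076 ] rect [ 532.4 -127.1] [30.7 20.9] 83.7 z [0.0701 0.0727 0.0843]
tongs 156 mean [ 0.532  -0.1276  0.0884] rect [ 531.9 -127. ] [22.7  9.6] 82.9 z [0.0857 0.0886 0.0902]
stand 1840 mean [ 0.5262 -0.1267  0.0269] rect [ 525.8 -126.5] [86.3 56.1] 82.4 z [0.0252 0.027  0.0283]
dish rim 1032 mean [0.4824 0.0716 0.0256] rect [480.1  65.7] [136.4 136.8] 51.6 z [0.0217 0.0262 0.0281]
circle [0.4806 0.0654] 0.0667
mount 71 mean [0.5008 0.0683 0.0142] rect [501.2  68.1] [17.  17.6] 77.8 z [0.011  0.0143 0.0169]
circle [0.501  0.0682] 0.0084
[0.002 0.003 0.004 0.004 0.004 0.004 0.004 0.004 0.004 0.005 0.005 0.005
 0.005 0.005 0.005 0.005 0.005 0.005 0.006 0.006 0.006 0.006 0.007 0.007
 0.007 0.007 0.007 0.007 0.007 0.007 0.008 0.008 0.008 0.008 0.008 0.009
 0.009 0.009 0.01  0.012 0.013 0.014 0.016 0.016   nan]
block 1636 mean [0.4886 0.212  0.0209] rect [489.1 221.3] [93.2 49.8] 7.7 z [0.0127 0.0168 0.0333]
```

```bash
python3 -m jog '[{"dp":[0,0,0],"turn":[0,0,0],"gripper":0.6}]' 5
python3 -m jog '[{"dp":[25,15,-20],"turn":[0,0,0],"gripper":0.6},{"dp":[45,30,-40],"turn":[0,0,0],"gripper":0.6},{"dp":[45,30,-40],"turn":[0,0,0],"gripper":0.6},{"dp":[45,30,-40],"turn":[0,0,0],"gripper":0.6}]' 5
python3 - <<'E'
from h import *
im,d,W,M=snap('wrist'); np.savez('w2',im=im,W=W); cv2.imwrite('pics/w2.png',cv2.resize(im[:,:,::-1],(800,600)))
s=bot.read_state();print(s['tool_pos'],s['qd'].round(3))
p=W.reshape(-1,3)
def sel(n,x0,x1,y0,y1,z0,z1):
    q=p[(p[:,0]>x0)&(p[:,0]<x1)&(p[:,1]>y0)&(p[:,1]<y1)&(p[:,2]>z0)&(p[:,2]<z1)]
    r=cv2.minAreaRect(q[:,:2].astype(np.float32)*1000); print(n,len(q),q.mean(0).round(4),np.round(r[0],1),np.round(r[1],1),round(r[2],1),np.percentile(q[:,2],[5,50,95]).round(4)); return q
sel('bench',.45,.5,-.1,-.05,-.02,.01)
for a,b in((.045,.1),(.05,.07),(.085,.1)): sel('tongs',.5,.56,-.15,-.1,a,b)
sel('stand',.48,.57,-.19,-.06,.02,.034)
circ(sel('dish',.38,.58,-.03,.17,.021,.034))
circ(sel('mount',.485,.52,.05,.085,.0105,.022))
E
```

```text
t: 1.52
tool_pos: [0.4827, -0.1596, 0.2421]
orientation: [0.998, -0.059, -0.0, 0.0]
force: [0.3, -0.3, -0.0]
opening: 0.0522
grasp_force: 0.0
t: 2.02
tool_pos: [0.5275, -0.1302, 0.2025]
orientation: [0.998, -0.059, -0.0, 0.0]
force: [-1.3, -0.7, 0.6]
opening: 0.0528
grasp_force: 0.0
[ 0.52763919 -0.13013178  0.20281184] [ 0.003 -0.009  0.001  0.001 -0.001  0.004]
bench 935 [ 0.4742 -0.0745 -0.0026] [475. -75.] [49.9 49.8] 89.9 [-0.0038 -0.0026 -0.0014]
tongs 349 [ 0.5333 -0.1276  0.0796] [ 532.6 -127.9] [34.2 21.1] 83.3 [0.0573 0.0853 0.09  ]
tongs 71 [ 0.5352 -0.127   0.0654] [ 533.1 -127.3] [32.2 20.3] 83.3 [0.0535 0.0688 0.0699]
tongs 180 [ 0.5323 -0.1277  0.0884] [ 532.1 -128. ] [21.8 10.4] 82.1 [0.0855 0.0887 0.0903]
stand 1963 [ 0.5278 -0.1269  0.0267] [ 525.8 -126.6] [86.1 56.5] 82.3 [0.0245 0.0269 0.0282]
dish 1227 [0.4874 0.0751 0.0254] [488.1  83.1] [174.9 137.2] 65.9 [0.0216 0.0259 0.028 ]
circle [0.4896 0.0715] 0.0698
mount 84 [0.5012 0.0677 0.014 ] [501.2  68.1] [17.7 17.5] 61.2 [0.0107 0.0144 0.0168]
circle [0.5011 0.0681] 0.0084
```

```bash
python3 -m jog '[{"dp":[5,2,-50],"turn":[0,0,0],"gripper":0.55},{"dp":[5,2,-100],"turn":[0,0,0],"gripper":0.55},{"dp":[5,2,-140],"turn":[0,0,0],"gripper":0.55},{"dp":[5,2,-166],"turn":[0,0,0],"gripper":0.55},{"dp":[5,2,-166],"turn":[0,0,0],"gripper":0.3},{"dp":[5,2,-166],"turn":[0,0,0],"gripper":0.3},{"dp":[5,2,-166],"turn":[0,0,0],"gripper":0.3},{"dp":[5,2,-166],"turn":[0,0,0],"gripper":0.3}]' 5
```

```text
t: 3.08
tool_pos: [0.5338, -0.1272, 0.0374]
orientation: [0.998, -0.058, 0.001, 0.0]
force: [-0.6, 0.1, -0.8]
opening: 0.0318
grasp_force: 5.0
```

```bash
python3 -m jog '[{"dp":[0,0,40],"turn":[0,0,0],"gripper":0.3},{"dp":[0,0,75],"turn":[0,0,0],"gripper":0.3},{"dp":[-8,50,75],"turn":[0,0,5],"gripper":0.3},{"dp":[-16,100,75],"turn":[0,0,10],"gripper":0.3},{"dp":[-24,150,75],"turn":[0,0,15],"gripper":0.3},{"dp":[-32,195,75],"turn":[0,0,15],"gripper":0.3},{"dp":[-32,195,75],"turn":[0,0,15],"gripper":0.3},{"dp":[-32,195,75],"turn":[0,0,15],"gripper":0.3}]' 5
python3 - <<'E'
from h import *
im,d,W,M=snap('wrist'); np.savez('w3',im=im,W=W); cv2.imwrite('pics/w3.png',cv2.resize(im[120:360,120:420][:,:,::-1],(800,600)))
s=bot.read_state();print(s['tool_pos'],s['qd'].round(3),s['opening'])
E
```

```text
t: 4.08
tool_pos: [0.5014, 0.0679, 0.1116]
orientation: [0.997, 0.073, 0.0, 0.0]
force: [0.4, -0.7, 0.1]
opening: 0.0324
grasp_force: 5.0
[0.50150872 0.06743763 0.11156946] [-0.015  0.003  0.001  0.002 -0.     0.002] 0.03195227946617034
```

View pics/w3.png

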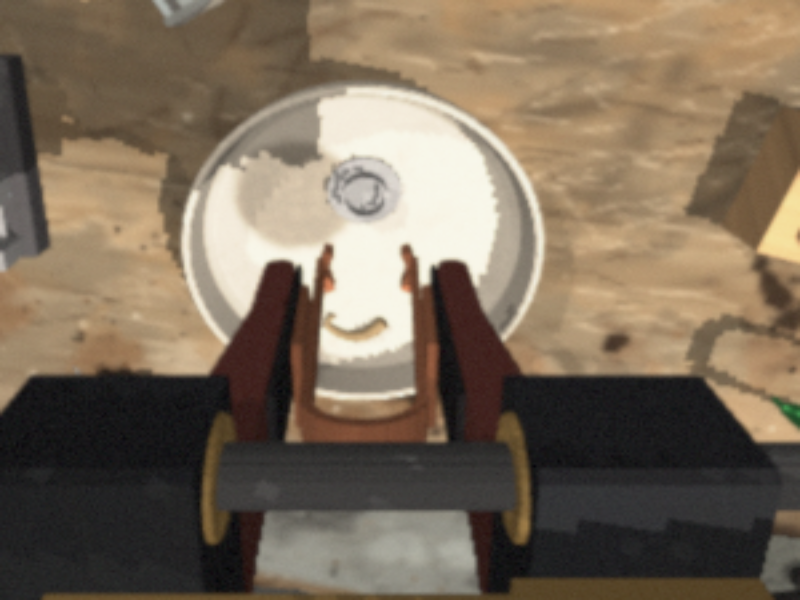

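The tongs' tips are at (325,265) and (408,265) in this crop, with the mount at (362,190) ahead of and below them.

```bash
cat >> h.py <<'E'
def sel(n,W,x0,x1,y0,y1,z0,z1):
    p=W.reshape(-1,3)
    q=p[(p[:,0]>x0)&(p[:,0]<x1)&(p[:,1]>y0)&(p[:,1]<y1)&(p[:,2]>z0)&(p[:,2]<z1)]
    if len(q)<4: print(n,len(q)); return q
    r=cv2.minAreaRect(q[:,:2].astype(np.float32)*1000); print(n,len(q),q.mean(0).round(4),np.round(r[0],1),np.round(r[1],1),round(r[2],1),np.percentile(q[:,2],[5,50,95]).round(4)); return q
E
python3 - <<'E'
from h import *
W=np.load('w3.npz')['W']
sel('tips+y',W,.47,.53,.068,.095,.07,.088)
sel('tips-y',W,.47,.53,.040,.068,.07,.088)
sel('tips',W,.47,.53,.040,.095,.07,.088)
circ(sel('mount wall',W,.485,.52,.05,.085,.0115,.022))
circ(sel('mount all',W,.475,.53,.04,.095,.0062,.022))
sel('floor',W,.45,.48,.05,.08,-.01,.02)
circ(sel('rim',W,.40,.56,-.01,.145,.023,.034))
E
```

```text
tips+y 78 [0.5    0.0791 0.0845] [498.7  79.7] [13.6  4.8] 7.2 [0.0793 0.0854 0.0867]
tips-y 77 [0.5035 0.0562 0.0848] [502.2  55.2] [13.9  4.6] 9.2 [0.0801 0.0856 0.087 ]
tips 155 [0.5017 0.0677 0.0846] [500.3  67.5] [13.9 29.3] 8.7 [0.0794 0.0855 0.087 ]
mount wall 87 [0.5006 0.0685 0.015 ] [500.6  68.5] [17.5 16.4] 8.4 [0.0121 0.0152 0.0166]
circle [0.5007 0.0685] 0.0083
mount all 537 [0.5016 0.0688 0.0088] [505.8  70.7] [40.4 29. ] 21.4 [0.0064 0.0075 0.0159]
circle [0.502  0.0689] 0.0103
floor 609 [0.4658 0.0637 0.0042] [465.1  64.9] [29.9 29.4] 0.4 [0.0031 0.0042 0.0052]
rim 1316 [0.495  0.0695 0.0262] [481.6  75.9] [157.6 136.4] 82.2 [0.0236 0.0263 0.0278]
circle [0.4806 0.0666] 0.0666
```

```bash
python3 -m jog '[{"dp":[0.5,1,-30],"turn":[0,0,0],"gripper":0.3},{"dp":[0.5,1,-55],"turn":[0,0,0],"gripper":0.3},{"dp":[0.5,1,-64],"turn":[0,0,0],"gripper":0.3},{"dp":[0.5,1,-69],"turn":[0,0,0],"gripper":0.3},{"dp":[0.5,1,-69],"turn":[0,0,0],"gripper":0.3}]' 5
python3 - <<'E'
from h import *
im,d,W,M=snap('wrist'); np.savez('w4',im=im,W=W); cv2.imwrite('pics/w4.png',cv2.resize(im[150:330,150:390][:,:,::-1],(800,600)))
E
```

```text
t: 4.75
tool_pos: [0.502, 0.0687, 0.0425]
orientation: [0.997, 0.072, 0.0, -0.0]
force: [0.3, -0.7, -0.3]
opening: 0.0322
grasp_force: 5.0
```

View pics/w4.png

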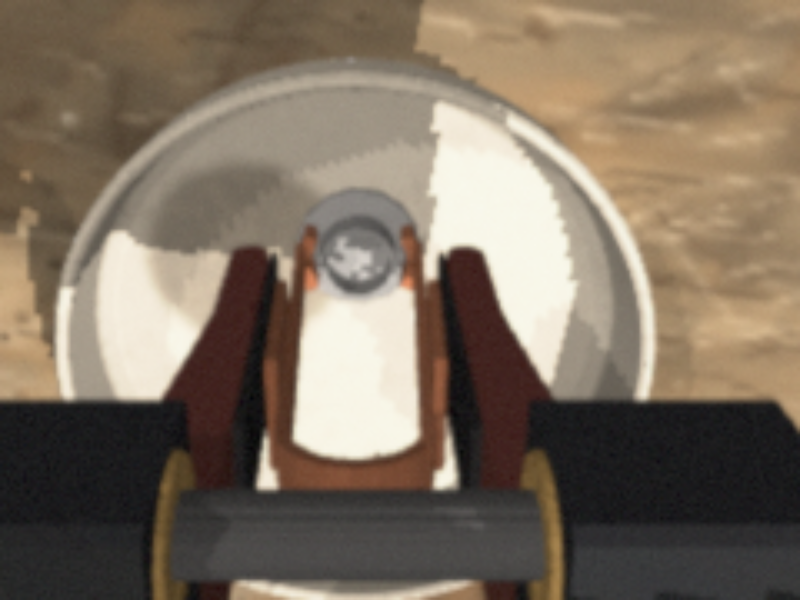

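The tips at (308,257) and (408,257) sit either side of the mount's wall, which is centred at (360,255). They are well placed, so I'll squeeze in stages.

```bash
python3 -m jog '[{"dp":[0,0,0],"turn":[0,0,0],"gripper":0.28},{"dp":[0,0,0],"turn":[0,0,0],"gripper":0.28},{"dp":[0,0,0],"turn":[0,0,0],"gripper":0.28}]' 13
python3 -m jog '[{"dp":[0,0,0],"turn":[0,0,0],"gripper":0.28},{"dp":[0,0,0],"turn":[0,0,0],"gripper":0.28},{"dp":[0,0,0],"turn":[0,0,0],"gripper":0.28}]' 22
python3 -m jog '[{"dp":[0,0,0],"turn":[0,0,0],"gripper":0.28},{"dp":[0,0,0],"turn":[0,0,0],"gripper":0.28},{"dp":[0,0,0],"turn":[0,0,0],"gripper":0.28}]' 31
```

```text
t: 5.18
tool_pos: [0.502, 0.069, 0.0427]
orientation: [0.997, 0.073, 0.0, 0.0]
force: [-0.3, -0.3, 1.0]
opening: 0.0297
grasp_force: 13.0
t: 5.55
tool_pos: [0.5018, 0.069, 0.0424]
orientation: [0.997, 0.073, 0.0, 0.0]
force: [-0.4, -1.0, 4.8]
opening: 0.0296
grasp_force: 22.0
t: 5.92
tool_pos: [0.5017, 0.069, 0.0424]
orientation: [0.997, 0.073, 0.0, -0.0]
force: [-1.5, -0.8, 5.3]
opening: 0.0294
grasp_force: 31.0
```

```bash
python3 -m jog '[{"dp":[0,0,6],"turn":[0,0,0],"gripper":0.28},{"dp":[0,0,30],"turn":[0,0,0],"gripper":0.28},{"dp":[0,0,60],"turn":[0,0,0],"gripper":0.28},{"dp":[0,0,80],"turn":[0,0,0],"gripper":0.28},{"dp":[-10,30,80],"turn":[0,0,0],"gripper":0.28},{"dp":[-30,75,80],"turn":[0,0,0],"gripper":0.28},{"dp":[-50,115,80],"turn":[0,0,0],"gripper":0.28},{"dp":[-50,115,80],"turn":[0,0,0],"gripper":0.28}]' 31
python3 -m jog '[{"dp":[0,0,0],"turn":[0,0,0],"gripper":0.28},{"dp":[0,0,0],"turn":[0,0,0],"gripper":0.28}]' 31
python3 - <<'E'
from h import *
im,d,W,M=snap('wrist'); np.savez('w5',im=im,W=W); cv2.imwrite('pics/w5.png',cv2.resize(im[80:350,80:440][:,:,::-1],(800,600)))
s=bot.read_state();print(s['tool_pos'],s['force'])
E
```

```text
t: 6.92
tool_pos: [0.45, 0.1859, 0.1222]
orientation: [0.997, 0.074, -0.001, -0.0]
force: [-0.8, -0.8, -1.0]
opening: 0.0295
grasp_force: 31.0
t: 7.18
tool_pos: [0.4521, 0.1832, 0.1222]
orientation: [0.997, 0.072, -0.0, 0.0]
force: [-0.1, -0.5, -0.8]
opening: 0.0295
grasp_force: 31.0
[0.45209911 0.18317293 0.12222823] [ 0.44951764 -0.22403678 -1.72126373]
```

View pics/w5.png

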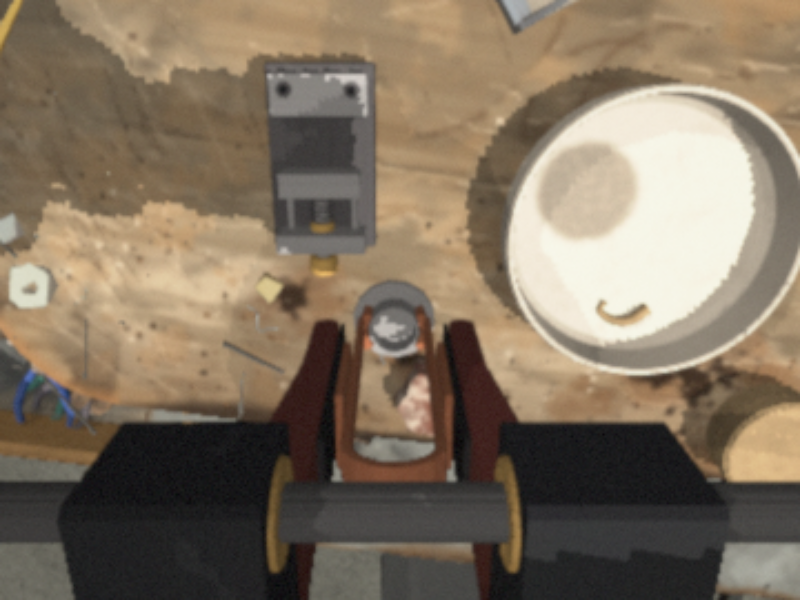

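The mount is held in the tips at (393,325). The block spans (265–375, 62–255), with the fixed jaw at the top edge (95), the sprung jaw at 185 and the knob at (323,265).

```bash
python3 - <<'E'
from h import *
W=np.load('w5.npz')['W']
q=sel('blk',W,.42,.56,.185,.26,.008,.05)
q=q[q[:,2]<.045]
r=cv2.minAreaRect(q[:,:2].astype(np.float32)*1000)
lo=sel('blk nz',W,.455,.56,.185,.26,.010,.05)
for yaw in (7.5,8,8.5):
  a=np.radians(yaw); R=np.array([[np.cos(a),np.sin(a)],[-np.sin(a),np.cos(a)]])
  c=np.array([.503,.2235]); b=(lo[:,:2]-c)@R.T*1000
  print(yaw,'x',np.percentile(b[:,0],[.5,2,98,99.5]).round(1),'y',np.percentile(b[:,1],[.5,2,98,99.5]).round(1))
a=np.radians(8); R=np.array([[np.cos(a),np.sin(a)],[-np.sin(a),np.cos(a)]]); b=np.c_[(lo[:,:2]-c)@R.T,lo[:,2]]*1000
for x in np.arange(-64,38,2):
  m=(b[:,0]>=x)&(b[:,0]<x+2)
  if m.sum()>3: z=b[m]; print(x,m.sum(),'z',np.percentile(z[:,2],[5,50,95]).round(1),'y',z[:,1].min().round(1),z[:,1].max().round(1))
# mount
circ(sel('wall',W,.42,.49,.16,.21,.090,.099))
m=sel('plate',W,.42,.50,.15,.22,.078,.090); circ(m)
A=np.c_[m[:,:2],np.ones(len(m))]; 
E
```

```text
blk 4172 [0.4932 0.2214 0.0213] [487.9 221.6] [92.5 48.2] 8.2 [0.0142 0.0214 0.0328]
blk nz 3985 [0.4951 0.2215 0.021 ] [493.3 222.5] [81.7 48.2] 8.1 [0.0142 0.018  0.0327]
7.5 x [-48.9 -46.7  30.   31.1] y [-23.9 -22.9  22.8  23.7]
8 x [-49.  -46.8  30.1  31. ] y [-23.7 -22.9  22.8  23.7]
8.5 x [-49.  -46.8  30.1  31. ] y [-23.6 -23.   23.   23.8]
-50 36 z [14.8 32.7 33.9] y -23.5 0.7
-48 69 z [15.1 33.1 34. ] y -23.6 14.3
-46 93 z [15.1 32.7 34.2] y -23.6 23.7
-44 90 z [14.3 32.9 34.4] y -23.6 23.7
-42 227 z [14.9 25.8 33.3] y -23.6 23.3
-40 90 z [14.1 15.7 28.2] y -23.6 23.4
-38 98 z [14.2 15.8 28. ] y -23.6 23.3
-36 88 z [14.2 15.5 27.6] y -23.6 23.3
-34 81 z [14.1 15.5 26.4] y -23.6 23.2
-32 83 z [14.2 15.8 27.5] y -23.7 22.8
-30 86 z [14.2 15.9 27. ] y -23.6 24.1
-28 40 z [14.4 21.3 27.8] y -23.7 23.8
-26 57 z [14.1 30.7 32.1] y -23.7 23.9
-24 93 z [14.5 30.8 32.3] y -23.7 23.4
-22 95 z [14.6 30.9 32.1] y -23.7 23.5
-20 92 z [14.8 31.1 31.9] y -23.7 23.1
-18 94 z [14.9 31.  32.2] y -23.7 23.1
-16 194 z [15.  27.9 31.8] y -23.7 23.1
-14 109 z [13.9 15.4 26.8] y -23.7 24.3
-12 94
[... 362 characters left out ...]
22.9 23.8
8 64 z [14.1 15.4 23.1] y -22.9 23.7
10 123 z [16.  23.3 24.5] y -22.9 23.6
12 99 z [15.2 23.3 24.8] y -22.9 23.6
14 97 z [15.2 23.3 24.8] y -22.9 23.2
16 97 z [15.2 23.4 24.6] y -22.9 24.2
18 101 z [14.3 23.4 24.9] y -22.9 24.0
20 107 z [15.8 23.5 25. ] y -23.0 24.0
22 131 z [16.2 23.5 25. ] y -23.0 23.6
24 98 z [15.6 23.2 24.4] y -23.1 23.7
26 97 z [15.4 19.2 24.2] y -23.1 23.5
28 97 z [14.  15.2 16.2] y -23.0 23.4
30 98 z [13.9 15.  16.2] y -23.1 23.3
wall 349 [0.4514 0.1832 0.0948] [451.3 182.4] [17.9 23.9] 22.2 [0.0905 0.0955 0.0975]
circle [0.4515 0.1832] 0.0093
plate 598 [0.4539 0.1835 0.0872] [450.9 183.2] [29.1 28.5] 7.6 [0.0855 0.0871 0.0891]
circle [0.4526 0.1833] 0.0101
```

```bash
python3 -m jog '[{"dp":[20,15,0],"turn":[0,0,0],"gripper":0.28},{"dp":[45,34,-10],"turn":[0,0,0],"gripper":0.28},{"dp":[54,40.5,-25],"turn":[0,0,0],"gripper":0.28},{"dp":[54,40.5,-40],"turn":[0,0,0],"gripper":0.28},{"dp":[54,40.5,-40],"turn":[0,0,0],"gripper":0.28},{"dp":[54,40.5,-40],"turn":[0,0,0],"gripper":0.28}]' 31
python3 - <<'E'
from h import *
im,d,W,M=snap('wrist'); np.savez('w6',im=im,W=W); cv2.imwrite('pics/w6.png',cv2.resize(im[120:330,120:400][:,:,::-1],(800,600)))
s=bot.read_state();print(s['tool_pos'],s['force'],s['moment'])
a=np.radians(8.2); R=np.array([[np.cos(a),np.sin(a)],[-np.sin(a),np.cos(a)]]); c=np.array([.502,.2234])
B=W.copy(); B[...,:2]=(W[...,:2]-c)@R.T; B*=1000
sel('plate',B/1000,-.03,.03,-.03,.03,.036,.047); sel('wall',B/1000,-.015,.02,-.015,.015,.0475,.056)
sel('lip',B/1000,.0,.028,-.03,.03,.020,.028)
b=B.reshape(-1,3); lipb=b[(abs(b[:,1])<20)&(b[:,2]>21)&(b[:,2]<28)&(b[:,0]>5)]; print(np.percentile(lipb[:,0],[.5,1,2,50,99]))
pl=b[(b[:,2]>38)&(b[:,2]<47)&(abs(b[:,0]-3)<17)&(abs(b[:,1])<17)]; A=np.c_[pl[:,:2],np.ones(len(pl))]; print(len(pl),np.linalg.lstsq(A,pl[:,2],rcond=None)[0])
E
```

```text
t: 7.98
tool_pos: [0.5049, 0.2239, 0.0821]
orientation: [0.997, 0.072, -0.001, 0.0]
force: [0.5, 0.2, -0.9]
opening: 0.0295
grasp_force: 31.0
[0.50533527 0.22418068 0.08250868] [-0.26428437 -0.76264135 -0.49649751] [-0.02167291 -0.00317634  0.02236934]
plate 295 [0.0068 0.0001 0.0462] [1.9 0.9] [28.  29.7] 59.2 [0.0448 0.0464 0.0469]
wall 409 [0.002  0.0001 0.0512] [ 4.5 -1.1] [23.1 24.4] 16.9 [0.0476 0.0506 0.0557]
lip 904 [0.0196 0.0002 0.0234] [19.5  0.3] [17.1 41.5] 0.4 [0.0223 0.0233 0.0247]
[ 11.04588115  11.17645099  11.29629984  22.32405534 158.89072785]
295 [-1.89989275e-02  5.09463384e-03  4.63415338e+01]
```

View pics/w6.png

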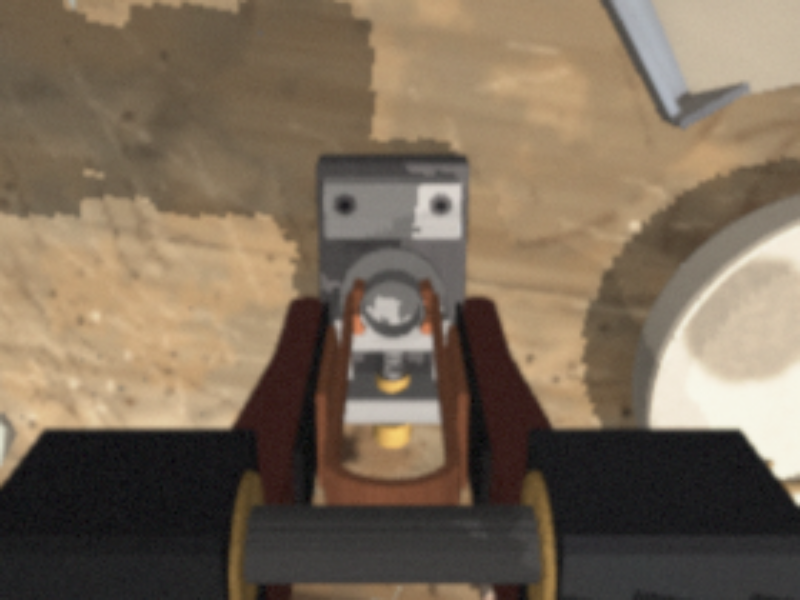

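```bash
python3 -m jog '[{"dp":[2,0.3,-5],"turn":[0,0,0],"gripper":0.28},{"dp":[2,0.3,-13],"turn":[0,0,0],"gripper":0.28},{"dp":[2,0.3,-18.5],"turn":[0,0,0],"gripper":0.28},{"dp":[2,0.3,-18.5],"turn":[0,0,0],"gripper":0.28},{"dp":[2,0.3,-18.5],"turn":[0,0,0],"gripper":0.28}]' 31
python3 -m jog '[{"dp":[-2,-0.3,0],"turn":[0,0,0],"gripper":0.28},{"dp":[-4,-0.6,0],"turn":[0,0,0],"gripper":0.28},{"dp":[-5,-0.7,0],"turn":[0,0,0],"gripper":0.28},{"dp":[-6,-0.9,0],"turn":[0,0,0],"gripper":0.28},{"dp":[-6,-0.9,0],"turn":[0,0,0],"gripper":0.28},{"dp":[-6,-0.9,0],"turn":[0,0,0],"gripper":0.28}]' 31
```

```text
t: 8.65
tool_pos: [0.5077, 0.2248, 0.0637]
orientation: [0.997, 0.073, -0.0, 0.0]
force: [0.3, -0.2, -0.9]
opening: 0.0292
grasp_force: 31.0
t: 9.4
tool_pos: [0.5021, 0.2241, 0.064]
orientation: [0.997, 0.073, 0.0, -0.0]
force: [3.4, -0.4, 0.1]
opening: 0.0295
grasp_force: 31.0
```

```bash
python3 -m jog '[{"dp":[-1,-0.1,0],"turn":[0,0,0],"gripper":0.28},{"dp":[-2,-0.3,0],"turn":[0,0,0],"gripper":0.28},{"dp":[-3,-0.4,0],"turn":[0,0,0],"gripper":0.28},{"dp":[-4,-0.6,0],"turn":[0,0,0],"gripper":0.28},{"dp":[-4,-0.6,0],"turn":[0,0,0],"gripper":0.28}]' 31
python3 - <<'E'
from h import *
im,d,W,M=snap('wrist')
print(bot.read_state()['force'])
a=np.radians(8.2); R=np.array([[np.cos(a),np.sin(a)],[-np.sin(a),np.cos(a)]]); c=np.array([.502,.2234])
B=W.copy(); B[...,:2]=(W[...,:2]-c)@R.T; np.save('b7',B)
b=B.reshape(-1,3)*1000
pl=b[(b[:,2]>25.8)&(b[:,2]<33)&(b[:,0]>-20)&(b[:,0]<14)&(abs(b[:,1])<9)]
for x in range(-30,16): 
  m=(abs(b[:,1])<8)&(b[:,0]>=x)&(b[:,0]<x+1)&(b[:,2]<50)
  if m.sum(): print(x,m.sum(),np.percentile(b[m,2],[5,50,95]).round(1))
E
```

```text
t: 10.02
tool_pos: [0.4984, 0.2236, 0.0641]
orientation: [0.997, 0.073, 0.001, -0.0]
force: [5.4, 0.9, -0.1]
opening: 0.0292
grasp_force: 31.0
[6.04022396 0.76988682 0.14216075]
-30 19 [30.2 30.7 31.8]
-29 16 [30.4 31.  32.1]
-28 22 [30.  31.2 32. ]
-27 27 [30.3 31.1 32. ]
-26 13 [30.  31.5 31.8]
-25 25 [30.3 31.4 32.1]
-24 26 [30.3 31.3 31.7]
-23 23 [29.8 31.  31.6]
-22 21 [30.3 31.3 31.7]
-21 19 [30.1 31.3 32.4]
-20 52 [25.9 29.7 32. ]
-19 29 [27.5 28.7 30.8]
-18 9 [27.2 27.7 28.9]
-17 6 [27.7 28.6 29. ]
-16 4 [28.2 28.9 29.3]
-15 1 [27.9 27.9 27.9]
-14 2 [35.  35.8 36.5]
-13 39 [29.7 34.5 37.7]
-12 36 [28.9 32.3 37.3]
-11 32 [28.8 32.  37.6]
-10 33 [29.  30.4 38.2]
-9 32 [28.6 29.8 37.2]
-8 20 [28.7 29.6 37.1]
-7 32 [28.8 29.7 36.6]
-6 19 [28.7 29.5 31.2]
-5 21 [28.5 29.8 30.4]
-4 20 [29.1 29.9 37.6]
-3 17 [28.7 29.6 32. ]
-2 13 [29.  30.  37.1]
-1 9 [29.4 30.3 35.5]
0 11 [30.5 37.2 39.1]
1 23 [29.  33.6 38.2]
2 35 [28.9 32.7 38. ]
3 51 [28.  32.1 37.9]
4 49 [20.7 29.1 36.5]
5 34 [14.3 28.4 29.3]
6 36 [14.5 16.1 29.8]
7 30 [21.2 29.1 29.9]
8 23 [27.7 28.6 29.3]
9 23 [25.5 28.5 29. ]
10 31 [22.7 23.8 29.3]
11 22 [22.3 23.2 24.1]
12 21 [22.6 23.3 24.1]
13 26 [22.6 23.3 24.1]
14 26 [22.9 23.4 24.3]
15 24 [22.6 23.3 24.1]
```

```bash
python3 -m jog '[{"dp":[-0.2,0,0],"turn":[-0.15,1,0],"gripper":0.28},{"dp":[-0.4,0,0],"turn":[-0.3,2,0],"gripper":0.28},{"dp":[-0.4,0,0],"turn":[-0.3,2,0],"gripper":0.28},{"dp":[-0.4,0,0],"turn":[-0.3,2,0],"gripper":0.28}]' 31
cat > chk.py <<'E'
from h import *
import sys
im,d,W,M=snap('wrist'); cv2.imwrite('pics/%s.png'%sys.argv[1],cv2.resize(im[150:330,150:390][:,:,::-1],(800,600)))
s=bot.read_state(); print(s['tool_pos'],s['force'],s['moment'])
a=np.radians(8.2); R=np.array([[np.cos(a),np.sin(a)],[-np.sin(a),np.cos(a)]]); c=np.array([.502,.2234])
B=W.copy(); B[...,:2]=(W[...,:2]-c)@R.T; b=B.reshape(-1,3)*1000
def jaw():
  m=(abs(b[:,1])<17)&(b[:,2]>29.8)&(b[:,2]<34)&(b[:,0]>-32)&(b[:,0]<-12)&(abs(b[:,1])>12); print('jaw top x max',np.percentile(b[m,0],[90,95,98]).round(1))
jaw()
for x in list(range(-22,-12))+list(range(3,14)):
  m=(abs(b[:,1])<6)&(b[:,0]>=x)&(b[:,0]<x+1)&(b[:,2]<50)
  if m.sum(): print(x,np.percentile(b[m,2],[5,50,95]).round(1),end='; ')
E
python3 chk.py w8
```

```text
t: 10.58
tool_pos: [0.4984, 0.2237, 0.0641]
orientation: [0.997, 0.073, -0.016, 0.001]
force: [7.1, 0.5, 0.4]
opening: 0.0289
grasp_force: 31.0
[0.49837871 0.22368667 0.06410973] [6.53674787 1.02644293 0.9177826 ] [ 0.18002313 -1.32089901 -0.01699431]
jaw top x max [-25.5 -25.5 -25.5]
-22 [29.9 31.1 32. ]; -21 [27.6 30.8 32.4]; -20 [27.4 29.7 31.5]; -19 [27.6 28.2 29. ]; -18 [28.9 28.9 28.9]; -17 [28.7 28.7 28.7]; -15 [36.3 36.3 36.3]; -14 [30.3 36.1 37.6]; -13 [29.1 33.4 37.9]; 3 [28.2 31.9 37.9]; 4 [14.4 28.9 36. ]; 5 [14.4 27.6 29.3]; 6 [14.8 16.3 29.6]; 7 [15.8 28.4 29.4]; 8 [27.2 29.1 30.1]; 9 [27.2 28.9 30.1]; 10 [22.1 22.7 25.1]; 11 [22.7 23.2 24.1]; 12 [22.2 23.4 23.7]; 13 [22.  23.3 24.2];
```

```bash
python3 -m jog '[{"dp":[0,0,-1.5],"turn":[0,0,0],"gripper":0.28},{"dp":[0,0,-3],"turn":[0,0,0],"gripper":0.28},{"dp":[0,0,-4],"turn":[0,0,0],"gripper":0.28},{"dp":[0,0,-4],"turn":[0,0,0],"gripper":0.28}]' 31
```

```text
t: 11.12
tool_pos: [0.4986, 0.2238, 0.0602]
orientation: [0.997, 0.073, -0.016, 0.001]
force: [6.1, 0.4, 2.2]
opening: 0.0296
grasp_force: 31.0
```

```bash
python3 -m jog '[{"dp":[0,0,-1],"turn":[0,0,0],"gripper":0.28},{"dp":[0,0,-2],"turn":[0,0,0],"gripper":0.28},{"dp":[0,0,-3],"turn":[0,0,0],"gripper":0.28},{"dp":[0,0,-3],"turn":[0,0,0],"gripper":0.28}]' 31
python3 chk.py w9
```

```text
t: 11.62
tool_pos: [0.4987, 0.2238, 0.0573]
orientation: [0.997, 0.073, -0.016, 0.001]
force: [5.9, -0.0, 2.3]
opening: 0.0293
grasp_force: 31.0
[0.49862906 0.22381547 0.05730578] [5.84818606 1.02137338 2.22556261] [ 0.21113343 -1.28349417  0.0243421 ]
jaw top x max [-21.  -20.6 -20.3]
-22 [29.5 30.9 31.9]; -21 [23.8 28.7 31.7]; -20 [24.2 27.3 31.2]; -19 [24.3 25.4 26.1]; -18 [23.9 25.3 26. ]; -17 [24.4 24.9 26. ]; -16 [24.5 24.7 24.9]; -13 [24.7 27.1 31.7]; 3 [21.4 25.1 31.2]; 4 [21.4 25.8 31.7]; 5 [21.  21.9 23.6]; 6 [14.8 21.3 22.5]; 7 [19.7 21.2 22.1]; 8 [19.7 21.2 22.3]; 9 [21.5 21.7 22. ]; 10 [22.1 23.  23.5]; 11 [22.1 23.4 23.8]; 12 [22.  22.8 24. ]; 13 [22.7 23.8 24.2];
```

```bash
python3 -m jog '[{"dp":[0,0,-1],"turn":[0,0,0],"gripper":0.28},{"dp":[0,0,-2],"turn":[0,0,0],"gripper":0.28},{"dp":[0,0,-2.5],"turn":[0,0,0],"gripper":0.28},{"dp":[0,0,-2.5],"turn":[0,0,0],"gripper":0.28}]' 31
python3 chk.py w10
```

```text
t: 12.18
tool_pos: [0.4987, 0.2238, 0.0548]
orientation: [0.997, 0.073, -0.016, 0.001]
force: [6.6, 1.4, 2.5]
opening: 0.0293
grasp_force: 31.0
[0.49867617 0.2238041  0.05484613] [6.14105885 0.95506475 2.27516713] [ 0.14497852 -1.27303603 -0.01270377]
jaw top x max [-20.6 -20.1 -19.9]
-22 [30.6 31.2 32.1]; -21 [22.7 28.5 31.4]; -20 [21.9 25.  30.6]; -19 [21.9 22.3 23.5]; -18 [21.8 22.8 23.2]; -17 [21.9 22.3 23.9]; -16 [22.4 22.4 22.4]; -15 [22.7 22.7 22.7]; -14 [23.4 23.5 23.6]; -13 [22.2 24.8 30.6]; 3 [19.  22.  29.1]; 4 [18.4 20.3 28.7]; 5 [18.4 19.  21.8]; 6 [18.1 19.3 20.2]; 7 [17.8 18.5 19.8]; 8 [18.8 19.2 19.8]; 10 [22.2 22.6 23.5]; 11 [22.6 23.4 24.2]; 12 [22.7 23.2 24. ]; 13 [22.6 23.1 23.9];
```

```bash
python3 -m jog '[{"dp":[0,0,-0.5],"turn":[0,0,0],"gripper":0.28},{"dp":[0,0,-1],"turn":[0,0,0],"gripper":0.28},{"dp":[0,0,-1.3],"turn":[0,0,0],"gripper":0.28},{"dp":[0,0,-1.3],"turn":[0,0,0],"gripper":0.28}]' 31
```

```text
t: 12.72
tool_pos: [0.4986, 0.2238, 0.0539]
orientation: [0.997, 0.073, -0.016, 0.001]
force: [6.0, 1.3, 6.2]
opening: 0.0293
grasp_force: 31.0
```

```bash
python3 -m jog '[{"dp":[1,0.1,0],"turn":[0,0,0],"gripper":0.28},{"dp":[2,0.3,0],"turn":[0,0,0],"gripper":0.28},{"dp":[3,0.4,0],"turn":[0,0,0],"gripper":0.28},{"dp":[3,0.4,0],"turn":[0,0,0],"gripper":0.28}]' 31
python3 chk.py w11
```

```text
t: 13.22
tool_pos: [0.5005, 0.224, 0.0536]
orientation: [0.997, 0.072, -0.017, 0.001]
force: [2.7, 0.8, 6.3]
opening: 0.0289
grasp_force: 31.0
[0.50048615 0.22397127 0.05358158] [2.85966912 0.88191356 6.33057197] [ 0.10211091 -0.54140929 -0.01165827]
jaw top x max [-20.  -18.9 -18.6]
-22 [30.2 31.  31.8]; -21 [30.2 31.1 32. ]; -20 [28.1 30.9 31.5]; -19 [21.  26.4 31.3]; -18 [20.7 21.7 30.6]; -17 [20.5 21.2 22.6]; -16 [20.7 21.6 22.1]; -15 [21.4 22.2 22.4]; -14 [21.9 21.9 21.9]; 3 [18.2 21.3 28. ]; 4 [18.  23.3 28.3]; 5 [17.8 22.6 27.7]; 6 [17.8 18.7 26.8]; 7 [17.5 18.2 19. ]; 8 [19.2 19.3 19.4]; 9 [21.6 21.6 21.6]; 10 [22.2 23.1 23.8]; 11 [23.  23.6 24.2]; 12 [22.8 23.4 24.3]; 13 [22.5 23.2 24.1];
```

```bash
python3 -m jog '[{"dp":[1,0.1,0],"turn":[0,0,0],"gripper":0.28},{"dp":[2,0.3,0],"turn":[0,0,0],"gripper":0.28},{"dp":[2.5,0.4,0],"turn":[0,0,0],"gripper":0.28},{"dp":[2.5,0.4,0],"turn":[0,0,0],"gripper":0.28}]' 31
python3 chk.py w12
```

```text
t: 13.78
tool_pos: [0.502, 0.2241, 0.0533]
orientation: [0.997, 0.072, -0.018, 0.001]
force: [1.1, 0.5, 6.1]
opening: 0.0295
grasp_force: 31.0
[0.50204856 0.22407613 0.05326003] [1.31644146 0.99583356 6.68622174] [ 0.15129556 -0.22050631  0.00512521]
jaw top x max [-18.1 -17.5 -17.3]
-22 [30.3 31.1 31.9]; -21 [29.9 31.  31.8]; -20 [30.  31.  31.7]; -19 [29.5 31.2 31.5]; -18 [20.3 26.9 31.6]; -17 [20.7 25.2 31.2]; -16 [20.3 20.9 23.3]; -15 [20.2 21.4 21.8]; -14 [20.7 21.1 21.7]; -13 [20.5 20.5 20.5]; 3 [21.8 24.6 27.4]; 4 [18.1 24.6 27.8]; 5 [17.6 22.8 28.1]; 6 [17.6 21.8 28. ]; 7 [17.6 19.  27.9]; 8 [19.6 19.6 19.6]; 9 [21.7 21.7 21.7]; 10 [22.4 23.2 23.7]; 11 [22.4 23.1 23.9]; 12 [22.6 23.2 24.2]; 13 [22.7 23.1 23.9];
```

```bash
python3 -m jog '[{"dp":[1,0.1,0],"turn":[0.07,-0.5,0],"gripper":0.28},{"dp":[2,0.3,0],"turn":[0.15,-1,0],"gripper":0.28},{"dp":[2.5,0.4,0],"turn":[0.3,-2,0],"gripper":0.28},{"dp":[2.5,0.4,0],"turn":[0.3,-2,0],"gripper":0.28}]' 31
python3 chk.py w13
```

```text
t: 14.32
tool_pos: [0.5036, 0.2241, 0.0525]
orientation: [0.997, 0.073, -0.001, 0.0]
force: [-4.1, 0.3, 2.9]
opening: 0.0294
grasp_force: 31.0
[0.50365582 0.22403696 0.05251499] [-3.42680994  0.2029887   3.82108522] [0.04625811 0.73489511 0.0386704 ]
jaw top x max [-20.6 -20.4 -20.2]
-22 [30.4 31.1 32.1]; -21 [30.4 31.1 32. ]; -20 [30.4 31.1 31.9]; -19 [30.2 30.9 32.3]; -18 [30.4 31.  31.9]; -17 [30.6 31.2 31.6]; -16 [18.6 26.6 31.5]; -15 [18.8 24.5 30.7]; -14 [18.6 19.7 20.1]; -13 [19.  19.5 20.2]; 3 [18.9 19.4 20.4]; 4 [19.3 19.4 20. ]; 5 [26.9 26.9 26.9]; 6 [18.5 22.6 26.8]; 7 [17.9 22.4 28. ]; 8 [19.3 23.6 27.7]; 9 [21.3 25.5 27.4]; 10 [22.1 22.8 23.5]; 11 [22.3 23.4 24. ]; 12 [22.4 23.6 24.5]; 13 [22.5 23.3 24.4];
```

```bash
python3 -m jog '[{"dp":[-0.5,0,-0.4],"turn":[0,0,0],"gripper":0.28},{"dp":[-0.7,0,-0.8],"turn":[0,0,0],"gripper":0.28},{"dp":[-0.7,0,-1.2],"turn":[0,0,0],"gripper":0.28},{"dp":[-0.7,0,-1.2],"turn":[0,0,0],"gripper":0.28}]' 31
python3 chk.py w14
```

```text
t: 14.88
tool_pos: [0.5037, 0.2241, 0.0516]
orientation: [0.997, 0.072, -0.001, 0.0]
force: [-3.7, -1.3, 6.7]
opening: 0.029
grasp_force: 31.0
[0.50368059 0.22411411 0.0516067 ] [-4.72221117 -0.52616009  7.23425937] [-0.19824122  1.11838114  0.04653929]
jaw top x max [-20.  -19.9 -19.8]
-22 [30.4 31.2 32. ]; -21 [30.2 31.  32.1]; -20 [30.2 30.9 31.5]; -19 [30.3 31.  31.5]; -18 [30.3 31.  31.7]; -17 [30.3 31.4 31.8]; -16 [17.7 26.4 31.1]; -15 [17.8 24.2 30.7]; -14 [17.9 18.5 21.9]; -13 [17.9 18.3 18.5]; 3 [18.7 19.  19.5]; 4 [27. 27. 27.]; 5 [27.  27.4 27.9]; 6 [18.2 25.  27.5]; 7 [17.8 24.3 27.3]; 8 [20.2 24.2 27.3]; 9 [22.3 25.9 27.8]; 10 [22.3 23.2 24. ]; 11 [22.2 23.5 24. ]; 12 [22.4 23.2 23.9]; 13 [22.4 23.3 23.8];
```

```bash
python3 -m jog '[{"dp":[0,0,0],"turn":[0,0,0],"gripper":0.28},{"dp":[0,0,0],"turn":[0,0,0],"gripper":0.28}]' 18
python3 -m jog '[{"dp":[0,0,0.5],"turn":[0,0,0],"gripper":0.28},{"dp":[0,0,1],"turn":[0,0,0],"gripper":0.28},{"dp":[0,0,1.5],"turn":[0,0,0],"gripper":0.28},{"dp":[0,0,1.5],"turn":[0,0,0],"gripper":0.28}]' 5
python3 chk.py w15
```

```text
t: 15.18
tool_pos: [0.5041, 0.2242, 0.0515]
orientation: [0.997, 0.073, -0.001, 0.0]
force: [-4.8, -2.9, 4.2]
opening: 0.0295
grasp_force: 18.0
t: 15.68
tool_pos: [0.5048, 0.2246, 0.0533]
orientation: [0.997, 0.073, 0.0, -0.0]
force: [-0.3, 0.6, -0.8]
opening: 0.0315
grasp_force: 5.0
[0.5047231  0.22459878 0.05329574] [1.22869676 0.49773867 0.47912986] [-0.03252835  0.01576474 -0.03175392]
jaw top x max [-15.6 -15.2 -14.9]
-22 [29.7 31.3 32. ]; -21 [30.3 31.1 32.1]; -20 [29.9 31.1 31.6]; -19 [30.3 31.  31.8]; -18 [30.7 31.  31.7]; -17 [30.3 31.1 31.7]; -16 [18.5 26.6 31.6]; -15 [17.6 24.1 31.7]; -14 [17.8 18.3 19. ]; -13 [18.4 18.7 19.1]; 3 [18.8 19.3 20.7]; 4 [19.  19.6 25. ]; 5 [19.7 25.7 26.5]; 6 [18.3 25.3 27.1]; 7 [17.9 23.1 27.4]; 8 [18.6 23.6 27.1]; 9 [21.2 24.4 28.4]; 10 [22.2 23.  23.1]; 11 [22.7 23.4 24.2]; 12 [22.  23.2 24.1]; 13 [22.6 23.1 23.5];
```

View pics/w15.png

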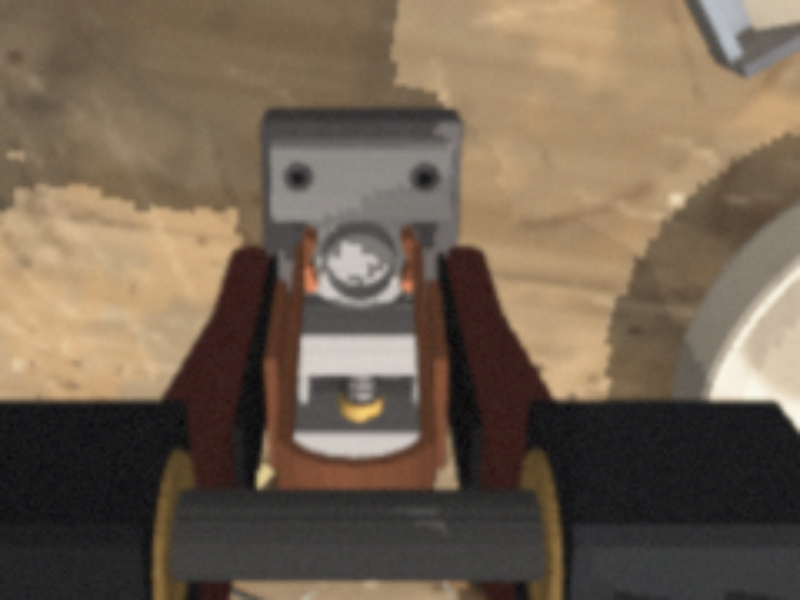

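The tips, at (310,262) and (408,262), stand clear of the wall at (358,262), and the mount is seated under the lip. I'll lift straight up and check it.

```bash
python3 -m jog '[{"dp":[0,0,5],"turn":[0,0,0],"gripper":0.28},{"dp":[0,0,20],"turn":[0,0,0],"gripper":0.28},{"dp":[0,0,60],"turn":[0,0,0],"gripper":0.28},{"dp":[-20,-30,75],"turn":[0,0,0],"gripper":0.28},{"dp":[-30,-50,75],"turn":[0,0,0],"gripper":0.28},{"dp":[-30,-50,75],"turn":[0,0,0],"gripper":0.28}]' 5
python3 - <<'E'
from h import *
im,d,W,M=snap('wrist'); cv2.imwrite('pics/w16.png',cv2.resize(im[80:350,80:440][:,:,::-1],(800,600)))
s=bot.read_state(); print(s['tool_pos'])
a=np.radians(8.2); R=np.array([[np.cos(a),np.sin(a)],[-np.sin(a),np.cos(a)]]); c=np.array([.502,.2234])
B=W.copy(); B[...,:2]=(W[...,:2]-c)@R.T
circ(sel('wall',B,-.014,.0105,-.014,.014,.0235,.032))
p=sel('plate',B,-.0145,.0105,-.014,.014,.0165,.0205)
p=p[np.hypot(p[:,0],p[:,1])>.010]; print(np.linalg.lstsq(np.c_[p[:,:2],np.ones(len(p))],p[:,2],rcond=None)[0].round(4))
T=np.array(s['tool_pos'])
sel('tongs low',W,T[0]-.03,T[0]+.03,T[1]-.03,T[1]+.03,T[2]-.033,T[2]-.024)
E
```

```text
t: 16.48
tool_pos: [0.4737, 0.1733, 0.1283]
orientation: [0.997, 0.072, -0.0, 0.0]
force: [-0.1, 0.2, -1.3]
opening: 0.0323
grasp_force: 5.0
[0.47451365 0.17402994 0.12816041]
wall 74 [0.0002 0.0006 0.0269] [0.3 0.4] [16.7 17.2] 43.8 [0.0246 0.027  0.0283]
circle [0.0004 0.0004] 0.0083
plate 428 [-0.0013 -0.0002  0.0186] [-2.4 -0.1] [23.6 27.8] 1.4 [0.0173 0.0186 0.02  ]
[-0.0048 -0.0049  0.0181]
tongs low 139 [0.4736 0.1738 0.1015] [472.3 173.1] [13.8 28.4] 8.2 [0.0968 0.1024 0.1036]
```

View pics/w16.png

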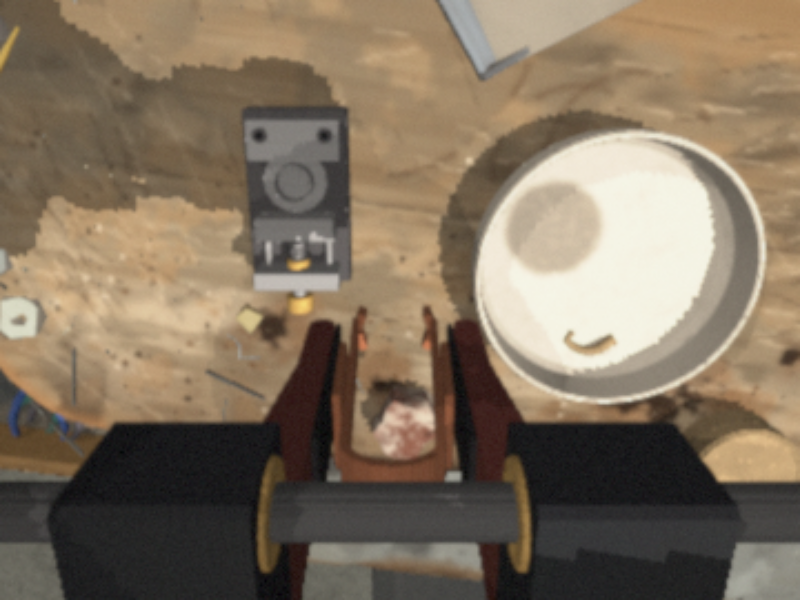

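The mount sits round and level under the lip at (295,182). The tongs are free, so I'm returning them.

```bash
python3 -m jog '[{"dp":[10,-50,0],"turn":[0,0,-4],"gripper":0.28},{"dp":[20,-100,0],"turn":[0,0,-8],"gripper":0.28},{"dp":[30,-150,0],"turn":[0,0,-12],"gripper":0.28},{"dp":[40,-200,0],"turn":[0,0,-15],"gripper":0.28},{"dp":[50,-250,0],"turn":[0,0,-15],"gripper":0.28},{"dp":[60,-301,0],"turn":[0,0,-15],"gripper":0.28},{"dp":[60,-301,0],"turn":[0,0,-15],"gripper":0.28},{"dp":[60,-301,0],"turn":[0,0,-15],"gripper":0.28}]' 5
python3 -m jog '[{"dp":[0,0,0],"turn":[0,0,0],"gripper":0.28},{"dp":[0,0,0],"turn":[0,0,0],"gripper":0.28}]' 5
python3 - <<'E'
from h import *
im,d,W,M=snap('wrist'); s=bot.read_state(); T=np.array(s['tool_pos']);print(T)
sel('tongs low',W,T[0]-.03,T[0]+.03,T[1]-.03,T[1]+.03,T[2]-.033,T[2]-.024)
sel('stand',W,.47,.58,-.19,-.06,.022,.034)
sel('slot',W,.51,.56,-.16,-.09,.0,.018)
E
```

```text
t: 17.52
tool_pos: [0.5344, -0.126, 0.1275]
orientation: [0.998, -0.059, -0.001, -0.0]
force: [-0.7, 0.6, -0.2]
opening: 0.0318
grasp_force: 5.0
t: 17.77
tool_pos: [0.5345, -0.1253, 0.1282]
orientation: [0.998, -0.057, -0.0, -0.0]
force: [0.0, 0.3, -0.3]
opening: 0.0324
grasp_force: 5.0
[ 0.53454622 -0.12549286  0.12827524]
tongs low 140 [ 0.5346 -0.1241  0.1014] [ 533.4 -124.5] [28.4 13.8] 84.1 [0.0963 0.1023 0.1036]
stand 3099 [ 0.5278 -0.1272  0.0268] [ 525.5 -126.9] [86.2 56.9] 82.0 [0.0248 0.027  0.0281]
slot 917 [ 0.534  -0.1265  0.0066] [ 538.  -126.6] [48.7 68.5] 5.5 [0.002  0.004  0.0164]
```

```bash
python3 -m jog '[{"dp":[-0.5,-2.3,-30],"turn":[0,0,0],"gripper":0.28},{"dp":[-0.5,-2.3,-60],"turn":[0,0,0],"gripper":0.28},{"dp":[-0.5,-2.3,-72],"turn":[0,0,0],"gripper":0.28},{"dp":[-0.5,-2.3,-82],"turn":[0,0,0],"gripper":0.28},{"dp":[-0.5,-2.3,-89],"turn":[0,0,0],"gripper":0.28},{"dp":[-0.5,-2.3,-90],"turn":[0,0,0],"gripper":0.28},{"dp":[-0.5,-2.3,-90],"turn":[0,0,0],"gripper":0.28}]' 5
```

```text
t: 18.7
tool_pos: [0.5344, -0.1289, 0.0387]
orientation: [0.998, -0.058, 0.0, 0.0]
force: [-0.1, -0.5, 0.2]
opening: 0.0319
grasp_force: 5.0
```

```bash
python3 -m jog '[{"dp":[0,0,-1],"turn":[0,0,0],"gripper":0.28},{"dp":[0,0,-1],"turn":[0,0,0],"gripper":0.45},{"dp":[0,0,-1],"turn":[0,0,0],"gripper":0.6},{"dp":[0,0,-1],"turn":[0,0,0],"gripper":0.6},{"dp":[0,0,10],"turn":[0,0,0],"gripper":0.6},{"dp":[0,0,40],"turn":[0,0,0],"gripper":0.6},{"dp":[0,0,90],"turn":[0,0,0],"gripper":0.6},{"dp":[0,0,140],"turn":[0,0,0],"gripper":0.6}]' 5
python3 -m jog '[{"dp":[0,0,20],"turn":[0,0,0],"gripper":0.6},{"dp":[0,0,20],"turn":[0,0,0],"gripper":0.6},{"dp":[0,0,20],"turn":[0,0,0],"gripper":0.6}]' 5
python3 - <<'E'
from h import *
im,d,W,M=snap('wrist')
sel('tongs',W,.5,.57,-.16,-.09,.045,.12); sel('bow',W,.5,.57,-.16,-.09,.085,.12); sel('plates',W,.5,.57,-.16,-.09,.05,.07)
sel('stand',W,.47,.58,-.19,-.06,.022,.034)
W=snap('top')[2]; sel('top bow',W,.48,.57,-.17,-.09,.08,.13); print(bot.read_state()['tool_pos'])
E
```

```text
t: 19.7
tool_pos: [0.5338, -0.1287, 0.1802]
orientation: [0.998, -0.058, -0.0, -0.0]
force: [1.2, 0.0, 0.6]
opening: 0.0527
grasp_force: 0.0
t: 20.08
tool_pos: [0.5334, -0.1286, 0.1976]
orientation: [0.998, -0.058, -0.001, -0.0]
force: [0.3, 0.3, -0.2]
opening: 0.0527
grasp_force: 0.0
tongs 369 [ 0.5342 -0.1284  0.0791] [ 533.4 -128.2] [33.6 21.4] 84.3 [0.0584 0.085  0.09  ]
bow 184 [ 0.5333 -0.1279  0.0884] [ 533.  -128.1] [21.7 10.1] 82.9 [0.0861 0.0887 0.0904]
plates 92 [ 0.5357 -0.1286  0.0648] [ 533.5 -128.1] [33.2 21.4] 83.8 [0.0542 0.0669 0.0698]
stand 1941 [ 0.5276 -0.1268  0.0268] [ 525.7 -126.8] [85.9 56.7] 82.1 [0.025  0.027  0.0282]
top bow 44 [ 0.5268 -0.1262  0.0865] [ 526.9 -127.7] [25.4  9.5] 87.4 [0.0805 0.0871 0.0909]
[ 0.53316272 -0.12857794  0.19693378]
```

The tongs stand upright in the slot, matching their original pose to within 1 mm. I'm handing in.

```bash
python3 -c "from station import bot; print(bot.finish_job())"
```

```text
the job is handed in; nothing more can be done
None
```

I handed the job in at about 20 s of the 72 s allowed; no verdict came back. By the last camera checks, the mount sits level under the lip within about 0.5 mm of home, and the tongs stand back in their slot within 1 mm of where they started.

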